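# Open the block heater by its hidden catch

### The arm

A 6-joint arm with a two-finger parallel gripper is mounted at the origin on the work surface. World frame = base frame: x ahead of the robot, y to its left, z up, the work surface at z = 0. Lengths are in mm, angles in rad, forces in N, time in s.
With the tool pointing down it reaches from about 250 to 800 mm from the base axis. Payload 3.9 kg.
Tool frame: the origin (TCP) lies on the mounting face of the last link; the fingertips stand 173 mm ahead of it and the grasp point (between the pads) lies 155 mm ahead of it; z points along the fingers, y is the direction in which the jaws open and shut (so a half turn about z gives the same grasp; the last joint's range is limited). The gripper opens to 85 mm and grips with 20 to 120 N. Pads are 22 mm wide; open, the fingers measure 114 mm over their backs; the gripper's body (76 mm by 85 mm) begins 54 mm behind the grasp point. The pads swing forward as they close: fully open they stand 13 mm farther back than shut.
Start: joints at [1.318, 0.26, -0.138, 1.173, 0, 1.571], TCP at [131.307, 508.305, 404.704] pointing down, gripper open.
Joint ranges: [-2.78, 2.78], [-0.83, 1.72], [-1.28, 1.37], [-1.9, 2.12], [-1.57, 1.48], [-3.14, 3.14]. Speed limits (rad/s): [2.57, 2.57, 3.14, 3.14, 3.14, 3.14].

### API

Orientations are given as a unit quaternion [x, y, z, w].
In Python, from bench import arm gives the robot as it stands.
- The arm moves only by the tool servo_tool, never from a script. Its argument "commands" is a list of rows, each a list of 5 numbers: the gripper command: -1 is shut, 1 is fully open, values between are in proportion, then the shift along the world's x, y, z each as a share of 0.03 m, from -1 to 1, then the turn about the world's z as a share of 30 degrees, from -1 to 1. A call has exactly 10 rows; each row shifts and turns the pose as measured when the row begins; what a row does not reach is not made up. A row lasts 1/10 s, in which the tool goes at most 50 mm and 8.59 degrees, less where a joint would pass 70% of its speed; a pose out of reach is approached as far as the arm can. A call with a number of a shift or a turn outside -1 to 1 is refused whole. A call with a gripper value outside its range is refused whole. The fingers move at their own pace and stop on an object; "squeeze" is the grip in N (left out, the last holds). Time passes only in rows, so rows that do not move let the fingers close, or fill a call up. It gives the time, the measured TCP pose, the force and the opening at its end, in the units of the state.
- arm.read_state(): the state, without advancing time (a new reading comes with each control period).
- arm.snapshot(name): name is "side" or "top" or "wrist"; returns a dict with "image" (384x512x3 uint8, red, green, blue), "fov_y" (degrees; the focal length in pixels is half the picture's height over the tangent of half this angle, whatever the lens; pixels are square), "cx", "cy" (the principal point, pixels), "world_from_camera" (4x4, takes a point from camera to world coordinates). Camera axes: x right, y down, z forward; pixel columns grow to the right and rows downward; lengths in mm; the calibration is good to about 2 mm. The wrist camera is an equidistant fisheye: a pixel r from the principal point sees the ray r / f radians off the axis. A picture is of the moment at which its call begins. There is no depth.
- arm.finish_job(): hands the job in, once; it reports no verdict.
The state is a dict: "time": time; "joint_pos": joint angles; "joint_velocities": joint speeds; "tau": joint torques, N m; "tool_pos": TCP position; "tool_rot": TCP orientation; "contact_force": force on the tool from outside, world axes, zero at the start; "moment": the same for the moment, N m; "width": finger opening in mm.
Only numpy, scipy, OpenCV 4.12 (cv2) and the standard library are available. Lean on these libraries where they do the work, as an engineer would, in place of code of your own. Each camera call takes 0.05 s, during which the arm holds its last target.

### The job

Open the lid of the dry-block heater: set a fingertip on the left-hand end of the dark front lip (left as the robot sees it), feel lightly along the lip until you come to the notch, and press down the catch key inside it so that the lid springs up by itself. Then draw back and leave the lid standing fully open. Do not grasp or pull anything, and leave the bottle, vials, rack, beaker and spatula where they are.

Things in the scene. Friction and masses are not known exactly. Their poses are not given: they have to be found in the camera images.
- heater: Dry-block heater fixed on the bench: dark grey housing 270 mm deep, 320 mm wide; light grey sloping console on the robot's side (reaches to x -70 mm, below 95 mm high); clear blue lid on top (x 23 to 235 mm), its top 4 mm below the lip's. Origin on the bench under the middle of the front lip; x runs from the lip to the rear hinge, y to the left along the lip, z up.
- lip_left (a point): Middle of the top of the solid left-hand end of the heater's front lip. The lip is the flat, level, rigid dark bar along the front top edge: 40 mm deep (heater x -20 to 20 mm), 320 mm long (y -160 to 160), top 130 mm above the bench. Its last 40 mm at either end are always solid; one notch interrupts it somewhere between. Axes as the heater.
- lip_right (a point): Middle of the top of the solid right-hand end of the front lip (140 mm right of the heater's origin). The notch: a gap 40 mm wide along the lip, through its whole depth, open to the front, in the lip's own dark colour; its middle lies between y -100 and 100 mm, differs each time and is not reported. At its bottom, 12 mm below the lip's top, is the key. Axes as the heater.
- key (a joint): Catch key at the bottom of the notch: flat dark pad 36 x 36 mm on a rocker pivoted 31 mm behind the lip's middle line. 0 = at rest, grows as pressed down, 0.24 rad = stop (pad's middle 7.5 mm lower). Sprung: about 3 N at its middle starts it, 6 to 8 N brings it to the stop. It lets the lid go at about 0.1 rad (press to 0.15 or more) and rises again when left.
- lid (a joint): The heater's lid, 212 mm deep, 294 mm wide, hinged along its rear edge (236 mm behind the lip's middle line). 0 = shut and caught, 0.95 rad = fully open, front edge up. Once the key lets go, a spring (about 2 N at the front edge) lifts it by itself within about 2 s; it leans on a finger or hand in its way until that is gone.
- bottle: White bottle with a red cap, 68 mm across, 150 mm high, standing left of the heater; bystander. Origin under its middle.
- vial_a: Amber vial with a blue cap, 28 mm across, 55 mm high, standing on the bench in front of the console; bystander. Origin under its middle.
- vial_b: Amber vial with a white cap, 28 mm across, 55 mm high, standing on the bench in front of the console; bystander. Origin under its middle.
- rack: Blue tube rack, a block 100 x 60 x 50 mm right of the heater; bystander. Origin under its middle.
- beaker: Empty glass beaker, 68 mm across, 90 mm high, to the robot's left; bystander. Origin under its middle.
- spatula: Flat steel weighing spatula, 180 mm long, 13 mm wide, 4 mm thick, lying on the bench to the robot's right; bystander. Origin under its middle.

How it is judged (in metres and radians):
On the way, in this order (a step that is already met when the one before it is completed fails the run):
1. a fingertip rests on the left-hand end of the front lip, with the lid still shut (contact force between the fingers and heater above 0.5 N and y of the grasp point in the frame of heater between 0.09 and 0.2 m and x of the grasp point in the frame of heater between -0.07 and 0.07 m and z of the grasp point in the frame of heater above 0.125 m and value of joint each of lid, key below 0.05 rad), for 0.1 s.
2. the catch key in the notch is pressed down (value of joint key above 0.07 rad), for 0.02 s.
At the end, for the whole second after the job is handed in: The lid stands open beyond 0.85 rad (of 0.95) and is still, the key has risen again (under 0.04 rad), and every bystander is within 30 mm of where it began (value of joint lid above 0.85 rad and velocity of joint lid below 0.05 rad/s and value of joint key below 0.04 rad and distance of each of bottle, vial_a, vial_b, rack, beaker, spatula from where it was at the start of the episode below 0.03 m); the robot touches nothing.
It fails at once if the fingers press harder than 45 N on anything (contact force between the fingers and anything else above 45 N).
It fails at once if the fingers pull, hold or force the opening lid instead of letting it spring up (over 10 N) (value of joint lid above 0.2 rad and contact force between the fingers and heater above 10 N).
It fails at once if a bystander is picked up more than 15 mm (height (world z) of any of bottle, vial_a, vial_b, rack, beaker, spatula above 0.015 m).
It fails at once if a bystander is shoved or carried more than 30 mm (distance of any of bottle, vial_a, vial_b, rack, beaker, spatula from where it was at the start of the episode above 0.03 m).
It fails at once if a standing bystander is tipped over (angle between any of bottle, vial_a, vial_b, rack, beaker's own z axis and vertical above 0.5 rad).
It also fails if it takes over 70 s, if anything falls off the work surface, if the arm or the gripper's body presses on something with over 40 N, if the wrist force passes 120 N, or if a joint passes its speed limit or range.

## Working session

There is one attempt and no reset: what is moved stays moved. The work goes in short steps, Python scripts to look and compute and a tool call to move; the robot and the scene stay as the last step left them, time stands still between calls to the robot, and variables do not carry over. Pictures are saved under pics/ and viewed, and the job is handed in when it is done.

Besides the shell and the picture viewer there is one more tool, called as name(argument=value, ...) on one line, values as JSON. servo_tool: Moves the arm, as the interface text tells. Shift numbers are shares of 0.03 m and turn numbers shares of 30 degrees, none past 1 either way. Its arguments: {"type":"object","properties":{"commands":{"type":"array","items":{"type":"array","items":{"type":"number","minimum":-1,"maximum":1}}},"squeeze":{"type":"number"}},"required":["commands"]}

```bash
mkdir -p pics; ls; cat > h.py <<'E'
import numpy as np,cv2
from bench import arm
def snap(n,f):
    s=arm.snapshot(n); cv2.imwrite(f'pics/{f}.png',cv2.cvtColor(s['image'],cv2.COLOR_RGB2BGR)); 
    np.save(f'pics/{f}.npy',dict(s),allow_pickle=True); return s
def load(f): return np.load(f'pics/{f}.npy',allow_pickle=True).item()
def ray(s,u,v):
    f=192/np.tan(np.radians(s['fov_y'])/2); T=np.array(s['world_from_camera'])
    d=np.array([(u-s['cx'])/f,(v-s['cy'])/f,1.]); return T[:3,3],T[:3,:3]@d
def onz(s,u,v,z):
    o,d=ray(s,u,v); return o+d*(z-o[2])/d[2]
def proj(s,p):
    f=192/np.tan(np.radians(s['fov_y'])/2); T=np.array(s['world_from_camera'])
    c=T[:3,:3].T@(np.array(p)-T[:3,3]); return s['cx']+f*c[0]/c[2],s['cy']+f*c[1]/c[2]
E
python3 - <<'E'
from h import *
for n in ('side','top','wrist'):
    s=snap(n,n+'0'); print(n,s['fov_y'],s['cx'],s['cy'],np.round(s['world_from_camera'],3).tolist())
print(arm.read_state())
E
```

```text
pics
side 49.86253998359613 253.60347419768982 190.65890749189867 [[0.761, -0.489, 0.426, 16.272], [-0.648, -0.592, 0.479, -555.469], [0.018, -0.641, -0.767, 1036.401], [0.0, 0.0, 0.0, 1.0]]
top 42.6674645802286 249.68091210144055 191.87424579035567 [[-0.01, -0.993, 0.114, 349.021], [-1.0, 0.012, 0.014, 17.376], [-0.015, -0.114, -0.993, 1500.85], [0.0, 0.0, 0.0, 1.0]]
wrist 65.70646984690485 251.95772582493527 195.0528013235868 [[0.249, 0.922, 0.295, 55.094], [0.968, -0.237, -0.077, 528.739], [-0.001, 0.305, -0.952, 373.746], [0.0, 0.0, 0.0, 1.0]]
{'time': 0.15, 'joint_pos': array([ 1.31804802e+00,  2.60569961e-01, -1.39058457e-01,  1.17273787e+00,
       -1.26478534e-05,  1.57080205e+00]), 'joint_velocities': array([-0.00100326, -0.0018707 ,  0.00369594,  0.00033044, -0.00055392,
        0.00127475]), 'tau': array([ 7.85225693e-04, -4.06006229e+01,  2.54166216e+01,  1.26792892e-02,
        1.26423738e-04,  1.37467867e-05]), 'tool_pos': array([131.22143616, 508.06816449, 404.04201427]), 'tool_rot': array([ 1.26040842e-01,  9.92024743e-01, -7.79516332e-04, -9.26614816e-05]), 'contact_force': array([-0.38238882, -0.46377202, -0.35506953]), 'moment': array([-0.03968837, -0.021634  ,  0.00979757]), 'width': 85.40006432606229}
```

View pics/side0.png

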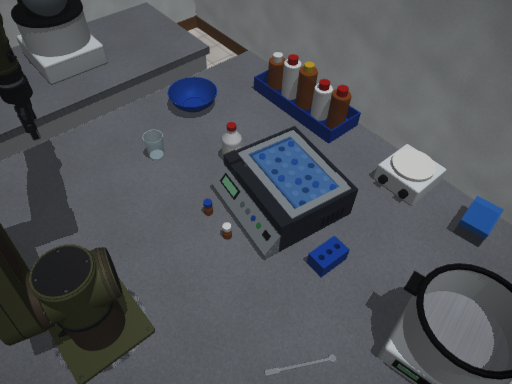

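View pics/top0.png

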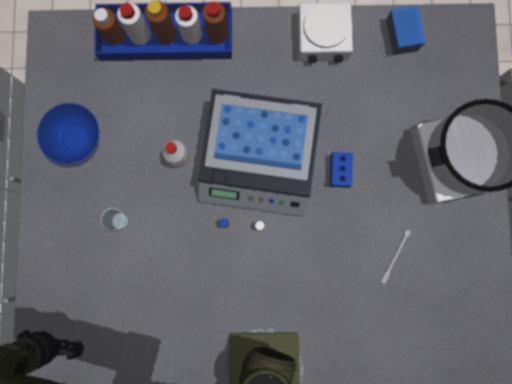

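View pics/wrist0.png

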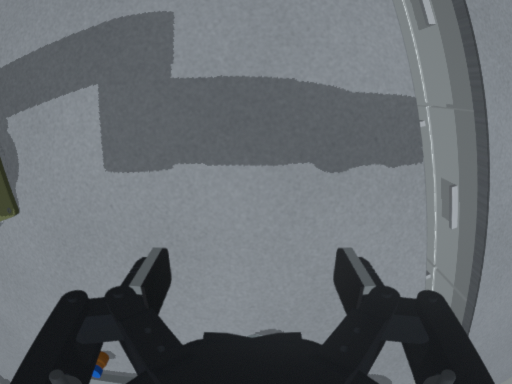

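The top view shows the heater at about (215-320, 90-215), rotated slightly, with the bottle at (174,153) and the vials at (223,223) and (260,225). I'll enlarge the lip area.

```bash
python3 - <<'E'
from h import *
s=load('top0'); im=cv2.cvtColor(s['image'],cv2.COLOR_RGB2BGR)
c=cv2.resize(im[80:240,180:340],None,fx=3.7,fy=3.7,interpolation=cv2.INTER_CUBIC)
cv2.imwrite('pics/topz.png',cv2.convertScaleAbs(c,alpha=2.2))
s=load('side0'); im=cv2.cvtColor(s['image'],cv2.COLOR_RGB2BGR)
c=cv2.resize(im[115:260,195:365],None,fx=4.1,fy=4.1,interpolation=cv2.INTER_CUBIC)
cv2.imwrite('pics/sidez.png',cv2.convertScaleAbs(c,alpha=2.2))
E
```

```text
(no output)
```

View pics/topz.png

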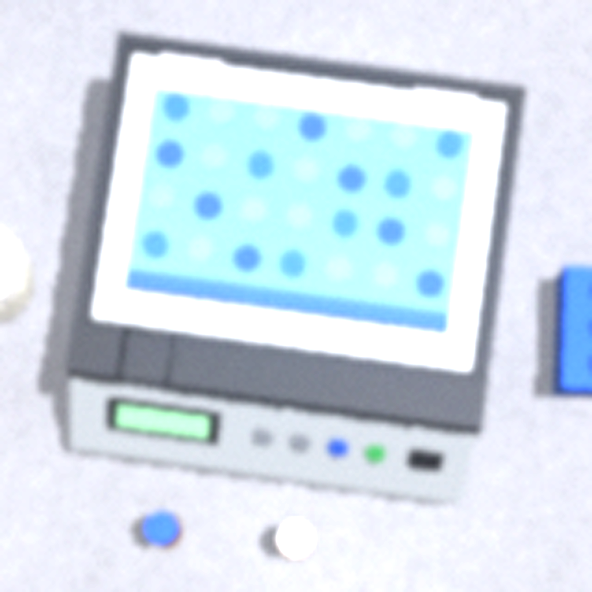

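View pics/sidez.png

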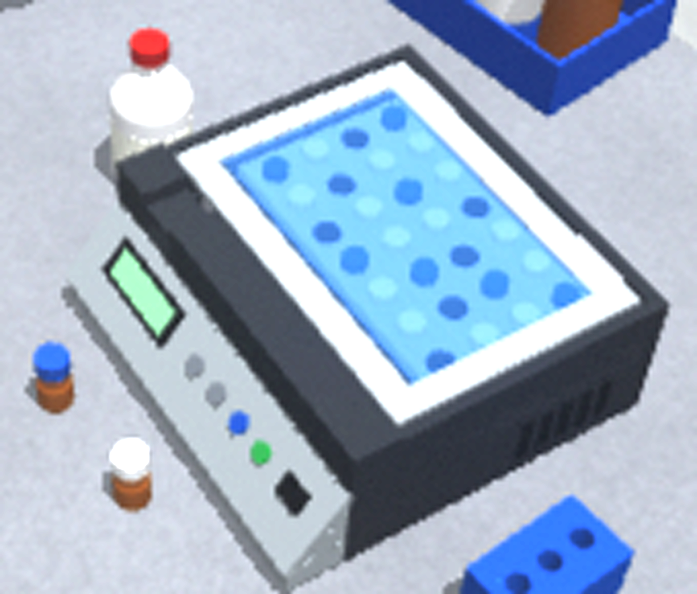

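```bash
python3 - <<'E'
from h import *
s=load('top0'); g=cv2.cvtColor(s['image'],cv2.COLOR_RGB2GRAY)
t=lambda a,b:(180+(a+.5)/3.7-.5,80+(b+.5)/3.7-.5)
P={}
for n,a,b,z in [('fl',71,373,130),('fr',481,428,130),('rl',120,35,130),('rr',524,90,130),('nl',121,378,130),('nr',169,384,130),('lidfl',92,320,126),('lidfr',470,372,126)]:
    P[n]=onz(s,*t(a,b),z); print(n,np.round(t(a,b),1),P[n].round(1))
y=P['fl']-P['fr'];print(np.linalg.norm(y[:2]));u=y/np.linalg.norm(y);x=np.array([u[1],-u[0],0]);
print('yaw',np.degrees(np.arctan2(-u[0],u[1])))
o=(P['fl']+P['fr'])/2+20*x;print('origin',o)
for n in P: print(n,((P[n]-o)@x).round(1),((P[n]-o)@u).round(1))
s2=load('side0');S=lambda a,b:onz(s2,195+(a+.5)/4.1-.5,115+(b+.5)/4.1-.5,130)
for n,a,b in [('fl',118,168),('fr',352,461),('rr',666,305),('rl',408,45),('nl',143,192)]:
    p=S(a,b);print('side',n,p.round(1),((p-o)@x).round(1),((p-o)@u).round(1))
for n,u_,v,z in [('bottle',174,150,150),('va',223,223,55),('vb',260,225,55)]: print(n,onz(s,u_,v,z).round())
E
```

```text
fl [198.8 180.4] [540.8 179.7 130. ]
fr [309.6 195.3] [ 494.9 -131.2  130. ]
rl [212.1  89.1] [805.8 141.9 130. ]
rr [321.3 104. ] [ 757.2 -170.7  130. ]
nl [212.3 181.8] [536.5 141.5 130. ]
nr [225.3 183.4] [531.4 105.  130. ]
lidfl [204.5 166.1] [582.2 164.1 126. ]
lidfr [306.7 180.2] [ 538.3 -124.3  126. ]
314.1745422200033
yaw -8.393983494834975
origin [537.63719433  21.32797809 130.        ]
fl -20.0 157.1
fr -20.0 -157.1
rl 247.7 158.4
rr 245.2 -157.9
nl -18.7 118.7
nr -18.4 81.8
lidfl 23.2 147.7
lidfr 21.9 -143.9
side fl [539.3 176.4 130. ] -21.0 153.6
side fr [ 493.  -131.6  130. ] -21.8 -157.8
side rr [ 754.1 -175.1  130. ] 242.8 -162.8
side rl [804.5 138.2 130. ] 247.0 154.6
side nl [538.3 144.9 130. ] -17.4 122.4
bottle [625. 247. 150.]
va [424. 117.  55.]
vb [417.   8.  55.]
```

Both views agree. The heater origin is about (537.5, 20.5) with yaw about -8.4°. The notch spans roughly y 81 to 120, so its middle is near +100, and the solid end is y 120 to 160. I'll move above the solid end with the fingers shut and the jaw axis along heater x.

servo_tool(commands=[[-1,0.9,-0.8,0,-0.28],[-1,0.9,-0.8,0,-0.28],[-1,0.9,-0.8,0,-0.28],[-1,0.9,-0.8,0,-0.28],[-1,0.9,-0.8,0,-0.28],[-1,0.9,-0.8,0,-0.28],[-1,0.9,-0.8,0,-0.28],[-1,0.9,-0.8,0,-0.28],[-1,0.9,-0.8,0,-0.28],[-1,0.9,-0.8,0,-0.28]], squeeze=20)

```text
time: 1.15
tool_pos: [406.0, 260.4, 401.0]
tool_rot: [0.768, 0.64, -0.002, -0.002]
contact_force: [0.3, 0.1, 0.2]
width: 0.1
```

servo_tool(commands=[[-1,0.7,-0.5,-0.3,0],[-1,0.7,-0.5,-0.3,0],[-1,0.7,-0.5,-0.3,0],[-1,0.7,-0.5,-0.3,0],[-1,0.7,-0.5,-0.3,0],[-1,0.7,-0.5,-0.3,0],[-1,0.3,-0.2,-0.3,0],[-1,0.1,-0.1,-0.2,0],[-1,0,0,0,0],[-1,0,0,0,0]])

```text
time: 2.15
tool_pos: [550.3, 153.4, 326.5]
tool_rot: [0.771, 0.637, -0.003, -0.003]
contact_force: [-0.6, -0.5, 0.2]
width: -0.1
```

```bash
cat > st.py <<'E'
from h import *
from scipy.spatial.transform import Rotation as R
def st():
    s=arm.read_state(); r=R.from_quat(s['tool_rot']).as_matrix(); p=s['tool_pos']; o=np.array([537.5,20.5]); a=np.radians(-8.4)
    tip=p+173*r[:,2]; d=tip[:2]-o; x=np.array([np.cos(a),np.sin(a)]);y=np.array([-x[1],x[0]])
    print('t',round(s['time'],2),'tip',tip.round(1),'heater',(d@x).round(1),(d@y).round(1),'jaw',np.degrees(np.arctan2(r[1,1],r[0,1])).round(2),'z',r[:,2].round(3),'F',s['contact_force'].round(2),'q',s['joint_pos'].round(2))
    for n,hx,hy in (('140',-5,140),('100',-8,100)): print(n,'need',(o+hx*x+hy*y-tip[:2]).round(1))
E
python3 - <<'E'
from st import *
st()
snap('wrist','w1');snap('side','s1');snap('top','t1')
E
```

```text
t 2.15 tip [548.7 153.4 153.5] heater -8.3 133.1 jaw -10.9 z [-0.009  0.    -1.   ] F [-0.59 -0.49  0.16] q [ 0.27  0.38 -0.16  1.03  0.    2.03]
140 need [4.3 6.3]
100 need [ -4.5 -32.8]
```

```bash
python3 - <<'E'
from h import *
w=cv2.cvtColor(load('w1')['image'],cv2.COLOR_RGB2BGR)
cv2.imwrite('pics/w1b.png',cv2.convertScaleAbs(cv2.resize(w,None,fx=1.5,fy=1.5),alpha=2.5))
s=cv2.cvtColor(load('s1')['image'],cv2.COLOR_RGB2BGR)[60:260,170:370]
cv2.imwrite('pics/s1b.png',cv2.convertScaleAbs(cv2.resize(s,None,fx=3,fy=3),alpha=2.5))
E
```

```text
(no output)
```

View pics/w1b.png

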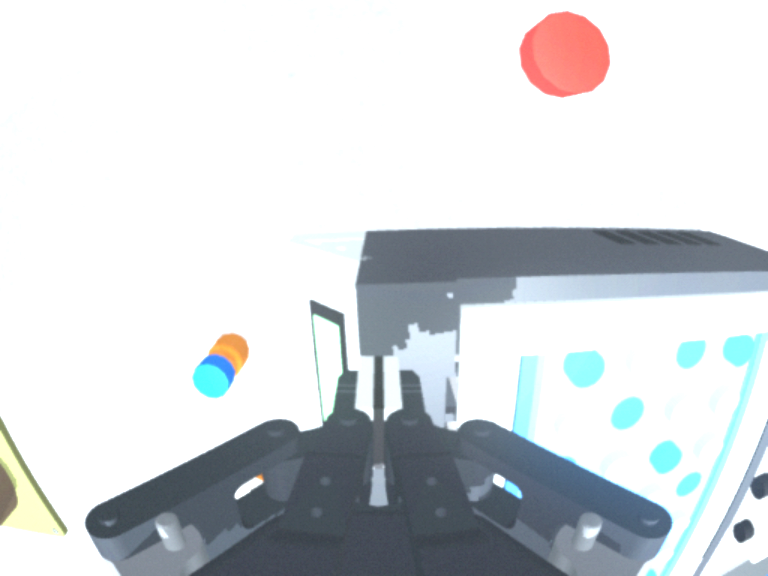

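View pics/s1b.png

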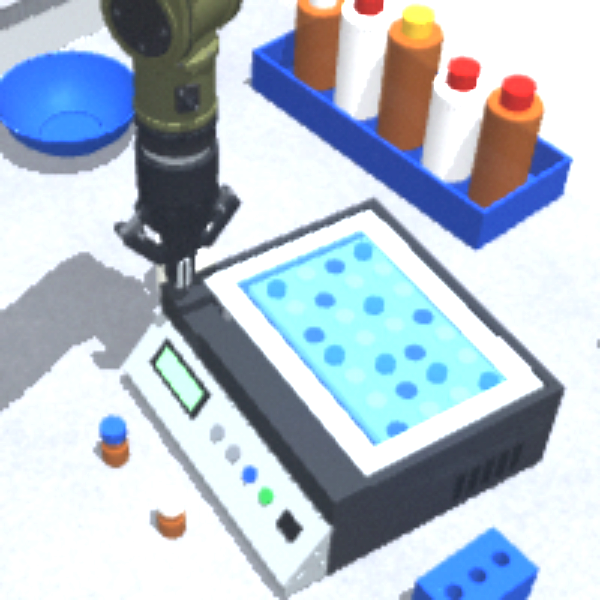

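The side view shows the shut fingers right above the solid left end, with the notch step just to its right. I'll correct a little and descend slowly.

servo_tool(commands=[[-1,0.15,0.2,0,0.08],[-1,0,0,-0.15,0],[-1,0,0,-0.15,0],[-1,0,0,-0.15,0],[-1,0,0,-0.1,0],[-1,0,0,-0.1,0],[-1,0,0,-0.05,0],[-1,0,0,-0.05,0],[-1,0,0,0,0],[-1,0,0,0,0]])

```text
time: 3.3
tool_pos: [552.9, 160.6, 304.2]
tool_rot: [0.757, 0.653, -0.003, -0.002]
contact_force: [-0.4, -1.0, -0.8]
width: -0.5
```

```bash
python3 -c "
from st import *
st()"
```

```text
t 3.3 tip [551.7 160.7 131.2] heater -6.4 140.7 jaw -8.39 z [-0.007  0.    -1.   ] F [-0.4  -1.02 -0.79] q [ 0.28  0.41 -0.19  0.98  0.    2.  ]
140 need [ 1.3 -0.9]
100 need [ -7.5 -40.1]
```

servo_tool(commands=[[-1,0,0,-0.03,0],[-1,0,0,-0.03,0],[-1,0,0,-0.03,0],[-1,0,0,-0.03,0],[-1,0,0,-0.03,0],[-1,0,0,-0.03,0],[-1,0,0,-0.03,0],[-1,0,0,-0.03,0],[-1,0,0,-0.03,0],[-1,0,0,-0.03,0]])

```text
time: 4.3
tool_pos: [552.1, 160.3, 303.5]
tool_rot: [0.757, 0.653, 0.0, -0.001]
contact_force: [-2.1, -1.4, 5.4]
width: -0.1
```

```bash
python3 -c "
from st import *
st()"
```

```text
t 4.3 tip [551.9 160.7 130.5] heater -6.2 140.8 jaw -8.41 z [-0.001  0.002 -1.   ] F [-2.12 -1.44  5.38] q [ 0.28  0.4  -0.2   0.97  0.    2.  ]
140 need [ 1.1 -0.9]
100 need [ -7.7 -40.1]
```

The tip has landed at z 130.5 with 5.4 N. I'll slide right along the lip with light pressure.

servo_tool(commands=[[-1,-0.02,-0.1,-0.02,0],[-1,-0.02,-0.1,-0.02,0],[-1,-0.02,-0.1,-0.02,0],[-1,-0.02,-0.1,-0.02,0],[-1,-0.02,-0.1,-0.02,0],[-1,-0.02,-0.1,-0.02,0],[-1,-0.02,-0.1,-0.02,0],[-1,-0.02,-0.1,-0.02,0],[-1,-0.02,-0.1,-0.02,0],[-1,-0.02,-0.1,-0.02,0]])

```text
time: 5.3
tool_pos: [549.6, 133.0, 303.2]
tool_rot: [0.756, 0.655, 0.012, -0.003]
contact_force: [-0.1, 4.0, 5.2]
width: 0.2
```

```bash
python3 -c "
from st import *
st()"
```

```text
t 5.3 tip [552.  136.5 130.3] heater -2.6 116.9 jaw -8.22 z [ 0.014  0.02  -1.   ] F [-0.05  3.99  5.15] q [ 0.23  0.38 -0.24  0.94  0.02  1.95]
140 need [ 1.  23.2]
100 need [ -7.8 -15.9]
```

servo_tool(commands=[[-1,-0.04,-0.1,-0.02,0],[-1,-0.04,-0.1,-0.02,0],[-1,-0.04,-0.1,-0.02,0],[-1,-0.04,-0.1,-0.02,0],[-1,-0.04,-0.08,-0.02,0],[-1,-0.02,-0.05,-0.02,0],[-1,0,-0.02,-0.02,0],[-1,0,0,-0.02,0],[-1,0,0,0,0],[-1,0,0,0,0]])

```text
time: 6.3
tool_pos: [540.4, 112.2, 294.7]
tool_rot: [0.757, 0.654, 0.006, -0.003]
contact_force: [-1.1, -0.3, 0.4]
width: 0.3
```

```bash
python3 -c "
from st import *
st()"
```

```text
t 6.3 tip [541.6 114.4 121.7] heater -9.7 93.5 jaw -8.35 z [ 0.006  0.012 -1.   ] F [-1.07 -0.31  0.36] q [ 0.2   0.37 -0.28  0.91  0.01  1.92]
140 need [11.4 45.4]
100 need [2.6 6.2]
```

The fingertip has dropped into the notch: z is 121.7 with no load. I'll centre it, then press the key gently.

servo_tool(commands=[[-1,0.02,0.1,0,0],[-1,0.02,0.08,0,0],[-1,0,0,-0.03,0],[-1,0,0,-0.04,0],[-1,0,0,-0.04,0],[-1,0,0,-0.04,0],[-1,0,0,-0.04,0],[-1,0,0,-0.04,0],[-1,0,0,-0.04,0],[-1,0,0,-0.04,0]])

```text
time: 7.3
tool_pos: [541.6, 118.7, 286.1]
tool_rot: [0.756, 0.654, 0.007, -0.003]
contact_force: [-1.2, 0.4, 3.4]
width: -0.0
```

```bash
python3 -c "
from st import *
st()"
```

```text
t 7.3 tip [542.8 121.  113.1] heater -9.4 100.2 jaw -8.31 z [ 0.007  0.013 -1.   ] F [-1.24  0.38  3.38] q [ 0.21  0.38 -0.28  0.89  0.01  1.93]
140 need [10.2 38.7]
100 need [ 1.4 -0.4]
```

servo_tool(commands=[[-1,0,0,-0.04,0],[-1,0,0,-0.04,0],[-1,0,0,-0.04,0],[-1,0,0,-0.03,0],[-1,0,0,-0.03,0],[-1,0,0,-0.02,0],[-1,0,0,-0.02,0],[-1,0,0,0,0],[-1,0,0,0,0],[-1,0,0,0,0]])

```text
time: 8.3
tool_pos: [539.8, 118.8, 283.2]
tool_rot: [0.757, 0.654, 0.008, -0.003]
contact_force: [-2.3, 0.3, 5.5]
width: 0.2
```

```bash
python3 - <<'E'
from st import *
st()
s=snap('side','s2')
cv2.imwrite('pics/s2b.png',cv2.convertScaleAbs(cv2.resize(cv2.cvtColor(s['image'],cv2.COLOR_RGB2BGR)[60:260,170:370],None,fx=3,fy=3),alpha=2.2))
E
```

```text
t 8.3 tip [541.3 121.2 110.2] heater -11.0 100.2 jaw -8.33 z [ 0.008  0.014 -1.   ] F [-2.32  0.27  5.45] q [ 0.21  0.38 -0.29  0.88  0.01  1.93]
140 need [11.7 38.5]
100 need [ 2.9 -0.6]
```

View pics/s2b.png

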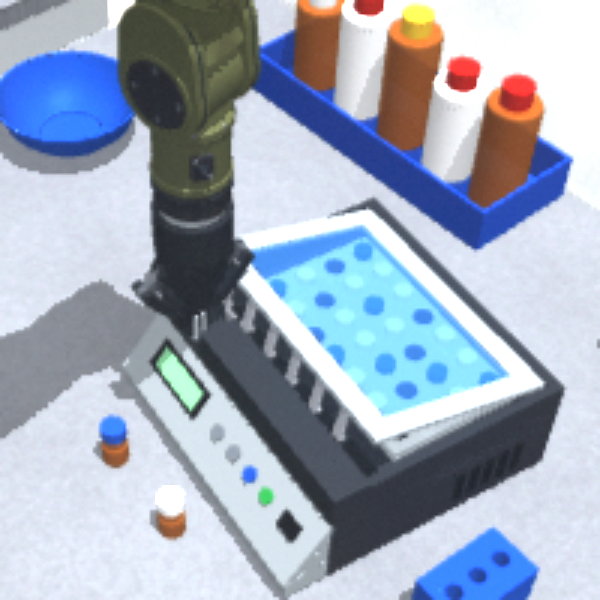

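The lid has been let go and is leaning on the knuckle of the hand. I'll ease off the key, then draw back to the front.

servo_tool(commands=[[-1,-0.05,0,0.1,0],[-1,-0.1,0.015,0.15,0],[-1,-0.15,0.02,0.15,0],[-1,-0.3,0.04,0.15,0],[-1,-0.4,0.06,0.15,0],[-1,-0.4,0.06,0.1,0],[-1,-0.4,0.06,0.1,0],[-1,-0.4,0.06,0.1,0],[-1,-0.4,0.06,0.1,0],[-1,-0.4,0.06,0.1,0]])

```text
time: 9.35
tool_pos: [442.2, 132.4, 320.8]
tool_rot: [0.757, 0.654, 0.007, -0.003]
contact_force: [0.1, 0.3, 0.0]
width: 0.3
```

```bash
python3 -c "
from st import *
st()"
```

```text
t 9.35 tip [443.6 134.7 147.9] heater -109.6 99.3 jaw -8.36 z [ 0.008  0.013 -1.   ] F [0.12 0.34 0.  ] q [ 0.29  0.2  -0.45  0.91  0.01  2.  ]
140 need [109.4  25. ]
100 need [100.6 -14.1]
```

servo_tool(commands=[[-1,-0.4,0.1,0.4,0],[-1,-0.4,0.1,0.4,0],[-1,-0.4,0.1,0.4,0],[-1,-0.2,0.1,0.4,0],[-1,0,0,0.2,0],[-1,0,0,0,0],[-1,0,0,0,0],[-1,0,0,0,0],[-1,0,0,0,0],[-1,0,0,0,0]])

```text
time: 10.35
tool_pos: [394.3, 145.5, 380.9]
tool_rot: [0.756, 0.654, 0.009, -0.002]
contact_force: [0.8, 0.1, -0.8]
width: -0.0
```

servo_tool(commands=[[-1,0,0,0,0],[-1,0,0,0,0],[-1,0,0,0,0],[-1,0,0,0,0],[-1,0,0,0,0],[-1,0,0,0,0],[-1,0,0,0,0],[-1,0,0,0,0],[-1,0,0,0,0],[-1,0,0,0,0]])

```text
time: 11.35
tool_pos: [394.4, 145.3, 380.0]
tool_rot: [0.757, 0.654, 0.008, -0.002]
contact_force: [-0.2, 0.9, -1.0]
width: 0.1
```

```bash
python3 - <<'E'
from st import *
st()
for n in ('side','top'):
    s=snap(n,n+'3'); a=load(n+'0')['image']
    cv2.imwrite(f'pics/{n}3b.png',cv2.convertScaleAbs(cv2.resize(cv2.cvtColor(s['image'],cv2.COLOR_RGB2BGR),None,fx=1.5,fy=1.5),alpha=2))
E
```

```text
t 11.35 tip [395.9 147.7 207. ] heater -158.7 105.1 jaw -8.33 z [ 0.008  0.014 -1.   ] F [-0.21  0.89 -0.97] q [ 0.35  0.09 -0.42  1.05  0.01  2.07]
140 need [157.1  12.1]
100 need [148.3 -27.1]
```

View pics/side3b.png

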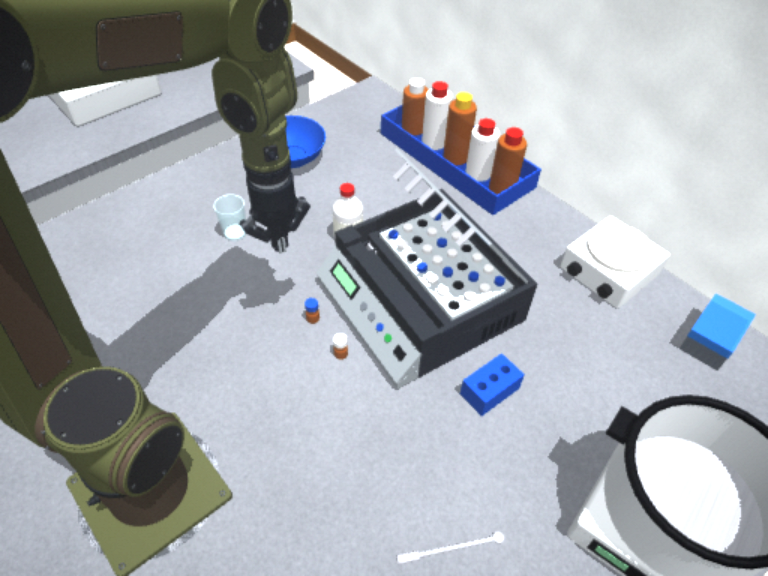

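View pics/top3b.png

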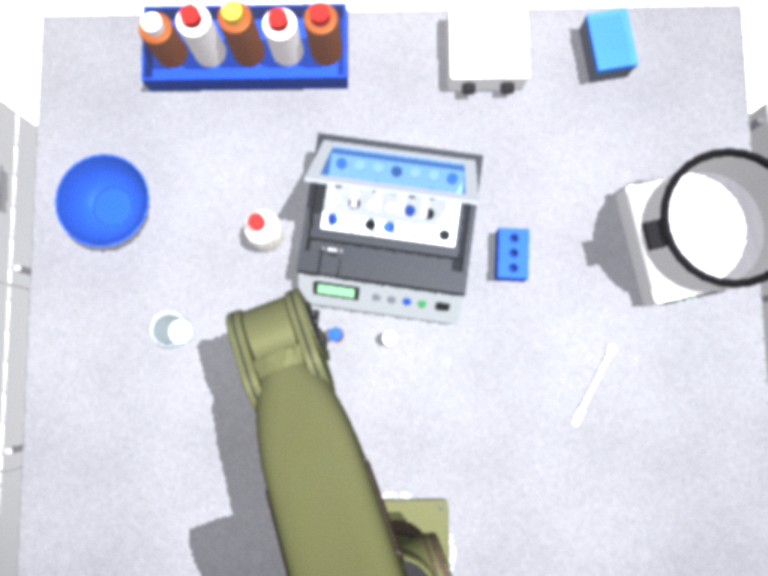

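The lid stands steeply open, the arm is clear, and the bystanders look unmoved. I'll check the lid angle numerically from its front edge.

```bash
python3 - <<'E'
from h import *
s=load('top3'); s0=load('top0'); S3=load('side3');S0=load('side0')
a=np.radians(-8.4);x=np.array([np.cos(a),np.sin(a)]);y=np.array([-x[1],x[0]])
for th in (.7,.85,.95):
    for hy in (147,-147):
        hx=236-213*np.cos(th);z=124+213*np.sin(th);w=np.array([537.5,20.5])+hx*x+hy*y
        print(th,hy,np.round(np.array(proj(s,[*w,z]))*1.5,1))
for n,A,B,bx in [('bottle top',s0,s,(150,130,195,172)),('vials side',S0,S3,(195,190,240,245)),('rack',s0,s,(325,145,360,195)),('beaker',S0,S3,(140,125,163,165)),('spatula',s0,s,(375,225,415,290)),('va',s0,s,(217,216,231,231)),('vb',s0,s,(250,217,270,235))]:
    x0,y0,x1,y1=bx; d=A['image'][y0:y1,x0:x1].astype(int)-B['image'][y0:y1,x0:x1]; print(n,np.abs(d).mean().round(2),np.abs(d).max())
E
```

```text
0.7 147 [303.5 207.8]
0.7 -147 [473.9 230.2]
0.85 147 [303.9 191.9]
0.85 -147 [477.1 214.6]
0.95 147 [304.5 180.3]
0.95 -147 [479.3 203.1]
bottle top 11.22 37
vials side 8.97 34
rack 8.87 16
beaker 10.07 92
spatula 11.03 17
va 8.7 53
vb 10.85 18
```

```bash
python3 -c "
from bench import arm
print(arm.finish_job())"
```

```text
the job is handed in; nothing more can be done
None
```

The lid is fully open and the job is handed in; no verdict is reported back.

- **What I did:** I set the shut fingertips on the solid left end of the lip with about 5 N. Then I slid right along the lip until the tip dropped into the notch, whose middle is near y +100 mm. There I pressed the key about 8 mm, with 5.5 N on it at the end. The lid sprang up, leaned briefly on the hand, and rose fully once I drew back.
- **Lid:** In the top picture its front edge sits where 0.95 rad predicts.
- **Robot:** The arm is about 160 mm in front of the lip, clear of everything, and the wrist force reads close to zero.
- **Bystanders:** All six look unmoved in the pictures. The before-and-after difference showed an even brightness change, plus a large local one at the beaker (92 of 255). I put that down to the hand or a reflection, because the beaker itself is at the same pixels.
- **Not measured:** I did not check the key's return directly. Nothing is pressing on it now.

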